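# Put the nail brush away in the sliding-cover case

## Task

Slide the cover of the toiletry case fully open, lay the orange nail brush flat inside the case with its bristles down, then slide the cover fully shut again.

Things in the scene. Friction and masses are not known exactly. Their poses are not given: they have to be found in the camera images.
- brush_center (a point): Centre of the orange nail brush: a straight-sided loose block 88 mm long (its x axis), 36 mm wide (its y axis), 32 mm tall (z up), lying bristles down on the white ledge (height 0), so this point is 16 mm above the ledge. Orange handle on top, cream bristle block (rigid, 34 mm wide) below; 40 to 85 g. A green brush of the same shape and a cream soap bar also lie on the ledge.
- case_floor (a point): Middle of the inner floor of the teal toiletry case, 5 mm above the ledge. The case is fixed to the ledge, 160 mm long (x axis, the cover's sliding direction), 140 mm wide (y axis), walls 5 mm thick, inner space 150 x 130 mm. Its wall tops are 50 mm above the ledge; along the two long sides, rails rise to 59 mm and overhang the cover's edges, leaving 124 mm between them.
- cover_grip (a point): Centre of the black grip block on the middle of the pale, 5 mm thick sliding cover. The block is 20 mm along the sliding direction (x), 40 mm across (y) and 26 mm tall; this point is 13 mm above the cover plate and 68.5 mm above the ledge. The plate is 160 mm long; with the cover shut the block is over the middle of the case. It moves with the cover.
- cover (a joint): How far the cover has slid open, in m, along the case's +x axis (away over the ledge, roughly to the robot's left): 0 fully shut, 0.14 fully open (both are end stops). It stays level, slides with about 1.5 N of friction and stays where it is left. At 0.14 the case lies open from its -x wall to 60 mm past its middle. At the start it is shut or up to 0.03 open.
There are look-alikes about, which are no part of the job. What is shaped like the part that bears case_floor but green or red is not meant.

How it is judged (in metres and radians):
On the way, in this order (a step that is already met when the one before it is completed fails the run):
1. the cover is slid open by more than 100 mm (value of joint cover above 0.1 m), for 0.2 s.
2. the orange nail brush lies flat on the floor of the case, bristles down (x of brush_center in the frame of case_floor between -0.065 and 0.065 m and y of brush_center in the frame of case_floor between -0.055 and 0.055 m and z of brush_center in the frame of case_floor between 0.008 and 0.024 m and angle between brush_center's own z axis and vertical below 0.2 rad), for 0.3 s.
At the end, for the whole second after the job is handed in: The cover is shut to within 10 mm and at rest, and the orange brush lies inside the case, bristles down within 0.2 rad, its centre within 65 mm (along) and 55 mm (across) of the middle of the floor and 8 to 24 mm above it (all of step 2 and value of joint cover below 0.01 m and velocity of joint cover between -0.01 and 0.01 m/s); the robot touches nothing.
It also fails if it takes over 69 s, if anything falls off the work surface, if the arm or the gripper's body presses on something with over 40 N, if the wrist force passes 120 N, or if a joint passes its speed limit or range.

## Robot

A 6-joint arm with a two-finger parallel gripper is mounted at the origin on the work surface. World frame = base frame: x ahead of the robot, y to its left, z up, the work surface at z = 0. Lengths are in m, angles in degrees, forces in N, time in s.
With the tool pointing down it reaches from about 0.4 to 0.825 m from the base axis. Payload 7 kg.
Tool frame: the origin (TCP) lies midway between the tips of the shut fingers; the grasp point (between the pads) lies ctrl.tcp_to_grasp behind it (ctrl.tcp_to_grasp is the distance from the TCP to the grasp point, in m); y points along the fingers, z is the direction in which the jaws open and shut, and the axes are right-handed (so a half turn about y gives the same grasp; the last joint's range is limited). The gripper opens to 88 mm and grips with 3 to 60 N. Pads are 19 mm wide; open, the fingers measure 130 mm over their backs; the gripper's body (78 mm by 193 mm) begins 47 mm behind the grasp point.
Start: joints at [92.71, 20.546, 0.682, 0, -70.136, -16.507], TCP at [0.161, 0.655, 0.227] pointing down, gripper open.
Joint ranges: [-176.03, 176.03], [-82.01, 121.73], [-58.28, 71.71], [-173.87, 95.51], [-174.79, -0.11], [-173.66, 173.66]. Speed limits (degrees/s): [136.94, 136.94, 172.46, 180, 180, 180].

## Interface

Orientations are given as [roll, pitch, yaw] about the fixed x, y, z axes, in that order (R = Rz(yaw) Ry(pitch) Rx(roll)).
In Python, from plant import ctrl, snapshot, silhouettes gives the robot as it stands.
- The arm moves only by the shell command python3 -m pendant 'ROWS'. ROWS is JSON, a list that holds one entry, the list of rows, each a list of 7 numbers: the shift along the tool's x, y, z in cm, then the turn, a rotation vector about the tool's x, y, z in degrees, then the opening, from 0 (shut) to 1 (fully open). In form: [[[x, y, z, rx, ry, rz, hand], ...]]. A call has 1 to 12 rows; each row shifts and turns the commanded pose from where the row before left it, along the tool's axes as they then stand; what a row does not reach is not made up. A row lasts 1/12 s, in which the tool goes at most 41.7 mm and 7.16 degrees, less where a joint would pass 70% of its speed; a pose out of reach is approached as far as the arm can. A call with a gripper value outside its range is refused whole. The fingers move at their own pace and stop on an object; the grip force is fixed at half the most. Time passes only in rows, so rows that do not move let the fingers close. It gives the time, the measured TCP pose, the force and the opening at its end, in the units of the state.
- ctrl.get_obs(): the state, without advancing time (a new reading comes with each control period).
- snapshot(name): name is "side" or "top" or "wrist"; returns a dict with "image" (420x560x3 uint8, red, green, blue), "camera_matrix" (3x3 intrinsics, pixels), "eye" and "orientation" of the camera in the world; the wrist camera has in their place "mount" (4x4, takes a point from camera to tool coordinates, whose origin is the TCP and whose axes are the tool frame's). Camera axes: x right, y down, z forward; pixel columns grow to the right and rows downward; lengths in m; the calibration is good to about 2 mm. A picture is of the moment at which its call begins: read the wrist's pose just before it. There is no depth.
- ctrl.close_job(): hands the job in, once; it reports no verdict.
Trained networks look in a picture, given as the dict that the camera call returned (one of the last four; its "shot" number tells which), for a name from the list of things; names that differ only in an ending like _2 or _b are one class to them, and where a whole thing is asked for, a point or a joint stands for the part that bears it (a point fixed in the world has none). Each returns a list of dicts, best first, with "confidence" (0 to 1); they miss things now and then, are a little off and sometimes report something else, mostly with a low value. They report only what shows in the picture. A call takes as long as a camera call. They do not tell look-alikes from the thing itself.
- silhouettes(picture, thing): "mask" (420x560 bool, what is visible of it) and "bbox" ([left, top, width, height] in pixels, round what is visible of it).
The state is a dict: "clock": time; "joint_pos": joint angles; "qvel": joint speeds; "tau": joint torques, N m; "tool_pos": TCP position; "orientation": TCP orientation; "force": force on the tool from outside, world axes, zero at the start; "moment": the same for the moment, N m; "opening": finger opening in m.
Only numpy, scipy, OpenCV 4.12 (cv2) and the standard library are available. Lean on these libraries where they do the work, as an engineer would, in place of code of your own. Each camera call takes 0.05 s, during which the arm holds its last target.

## Working session

There is one attempt and no reset: what is moved stays moved. The work goes in short steps, Python scripts to look and compute and a shell command to move; the robot and the scene stay as the last step left them, time stands still between calls to the robot, and variables do not carry over. Pictures are saved under pics/ and viewed, and the job is handed in when it is done.

```bash
ls; mkdir -p pics; cat > h.py <<'E'
import numpy as np, cv2
from scipy.spatial.transform import Rotation as R
from plant import ctrl, snapshot, silhouettes
def save(p,n): cv2.imwrite('pics/'+n,cv2.cvtColor(p['image'],cv2.COLOR_RGB2BGR))
E
python3 - <<'E'
from h import *
o=ctrl.get_obs(); print(o, ctrl.tcp_to_grasp)
for n in ['side','top','wrist']:
    p=snapshot(n); save(p,n+'0.png'); print({k:(np.array(v).round(4).tolist() if k!='image' else 0) for k,v in p.items()})
    for t in ['brush_center','case_floor','cover_grip','cover']:
        for s in silhouettes(p,t): print(n,t,round(s['confidence'],2),s['bbox'])
E
```

```text
pics
{'clock': 0.0, 'joint_pos': array([ 9.27126852e+01,  2.05905766e+01,  6.35416517e-01, -2.28279909e-02,
       -7.01339558e+01, -1.65034952e+01]), 'qvel': array([-0.09885683, -0.03836534,  0.07584896, -0.00867585,  0.00293642,
       -0.15399295]), 'tau': array([ 6.94095743e-04, -5.82722998e+01,  2.93055189e+01,  6.99753240e+00,
        7.03173835e-03, -1.36252502e-04]), 'tool_pos': array([0.16083554, 0.65507273, 0.22563632]), 'orientation': array([-8.99084586e+01,  4.74248152e-03,  1.66201420e+02]), 'force': array([-0.45165042, -0.09354464,  0.29758397]), 'moment': array([-0.03548411, -0.03681315,  0.01407573]), 'opening': 0.08760784446975742} 0.0188
{'image': 0, 'camera_matrix': [[461.2559, 0.0, 278.5451], [0.0, 461.2559, 213.9065], [0.0, 0.0, 1.0]], 'eye': [0.3163, 0.6341, 0.8299], 'orientation': [-140.5745, -0.7734, -168.4722], 'shot': 1}
side brush_center 0.74 [150.3, 375.1, 59.3, 36.6]
side case_floor 0.97 [192.9, 155.6, 85.5, 73.9]
side case_floor 0.85 [198.1, 228.4, 108.6, 97.0]
side case_floor 0.8 [322.9, 114.6, 85.0, 67.6]
side case_floor 0.76 [285.1, 341.5, 113.7, 78.5
[... 790 characters left out ...]
 84.6]
top cover_grip 0.8 [297.8, 137.4, 65.0, 74.8]
top cover_grip 0.79 [389.3, 262.6, 76.0, 87.6]
top cover_grip 0.75 [100.6, 259.6, 61.3, 79.9]
top cover 0.78 [391.7, 265.3, 71.9, 85.0]
top cover 0.7 [300.3, 134.5, 59.8, 78.4]
top cover 0.7 [99.3, 260.6, 60.3, 78.9]
top cover 0.6 [192.5, 170.2, 75.7, 86.9]
{'image': 0, 'camera_matrix': [[329.4154, 0.0, 279.6974], [0.0, 329.4154, 212.0507], [0.0, 0.0, 1.0]], 'mount': [[-0.0006, 0.963, 0.2695, -0.0722], [-0.0003, -0.2695, 0.963, -0.1586], [1.0, 0.0005, 0.0005, -0.0018], [0.0, 0.0, 0.0, 1.0]], 'shot': 3}
wrist case_floor 0.88 [459.3, 0.3, 100.7, 117.7]
wrist cover_grip 0.73 [500.6, 0.1, 59.4, 118.7]
wrist cover 0.82 [501.3, 0.0, 56.9, 119.3]
```

View pics/side0.png

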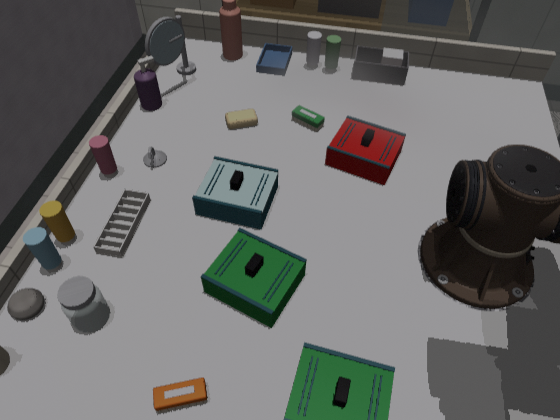

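View pics/top0.png

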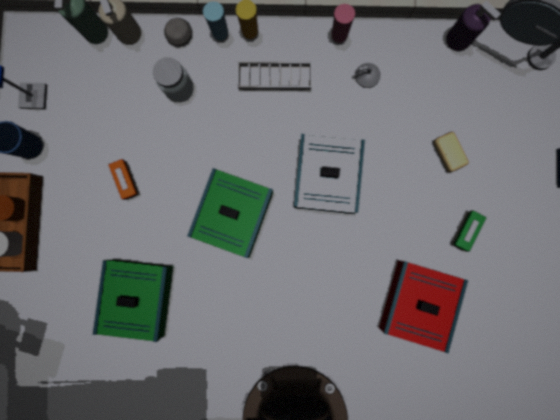

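View pics/wrist0.png

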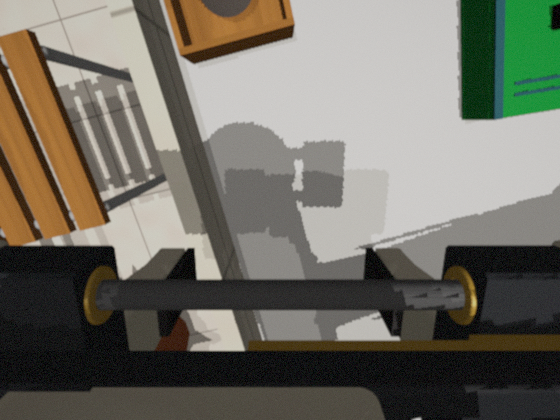

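Candidates:
- **Cases:** teal at top (329,173) is the target. Green at (230,212) and (132,300) and red at (428,307) are look-alikes.
- **Brushes:** orange at top (122,180) is the target. Green brush at (470,231) and soap at (451,152) are not wanted.

Next I'll check both choices in close crops.

```bash
python3 - <<'E'
from h import *
im=cv2.imread('pics/top0.png')
a=cv2.resize(im[125:220,285:375],None,fx=6,fy=6,interpolation=cv2.INTER_CUBIC)
b=cv2.resize(im[150:207,95:150],None,fx=6,fy=6,interpolation=cv2.INTER_CUBIC)
o=np.zeros((600,800,3),np.uint8); a=a[:570,:540]; o[:a.shape[0],:a.shape[1]]=a; b=b[:,:260]; o[:b.shape[0],540:540+b.shape[1]]=b
cv2.imwrite('pics/crop0.png',o)
im=cv2.imread('pics/side0.png')
a=cv2.resize(im[150:230,185:290],None,fx=6,fy=6,interpolation=cv2.INTER_CUBIC)
cv2.imwrite('pics/crop1.png',a)
E
```

```text
(no output)
```

View pics/crop0.png

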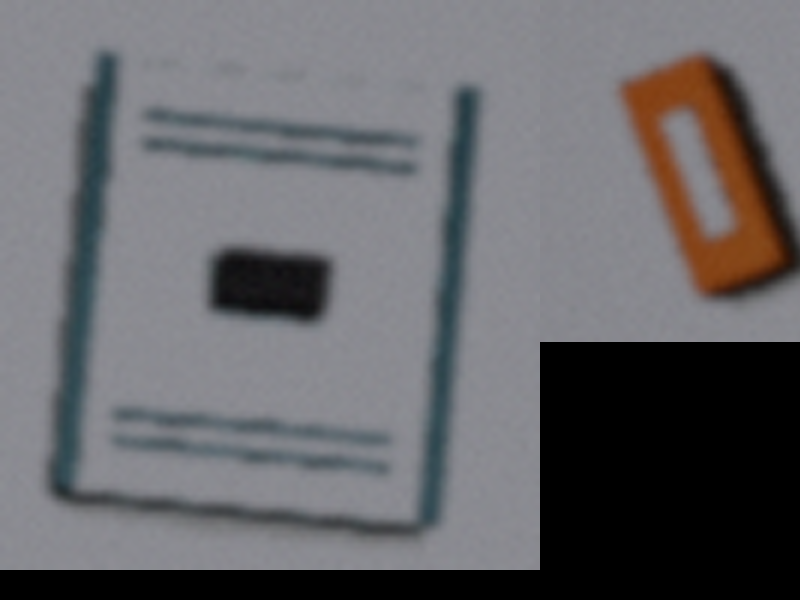

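View pics/crop1.png

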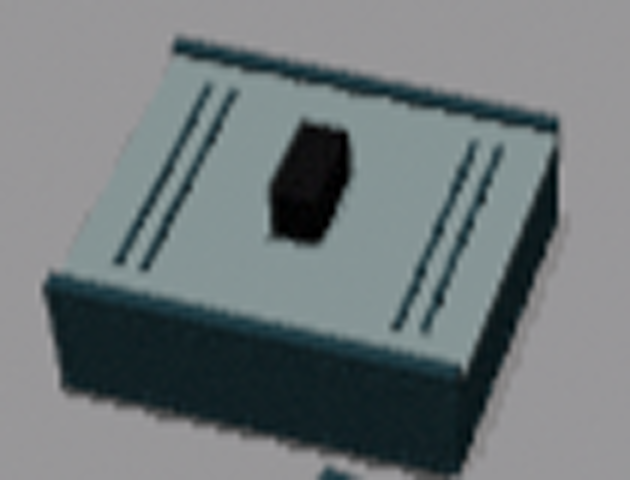

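```bash
cat >> h.py <<'E'
def ray(p,uv):
    uv=np.atleast_2d(np.array(uv,float)); K=p['camera_matrix']
    d=np.c_[uv,np.ones(len(uv))]@np.linalg.inv(K).T
    return np.array(p['eye']),d@R.from_euler('xyz',p['orientation'],degrees=True).as_matrix().T
def plane(p,uv,z):
    e,d=ray(p,uv); return e+d*((z-e[2])/d[:,2])[:,None]
def proj(p,X):
    M=R.from_euler('xyz',p['orientation'],degrees=True).as_matrix()
    c=(np.atleast_2d(X)-p['eye'])@M@p['camera_matrix'].T; return c[:,:2]/c[:,2:]
E
python3 - <<'E'
from h import *
for n,boxc,boxb in [('top',(285,125,90,95),(95,150,55,57)),('side',(185,150,105,80),(140,365,80,55))]:
    p=snapshot(n); im=p['image'].astype(int); 
    x,y,w,h=boxb; s=im[y:y+h,x:x+w]; m=(s[...,0]-s[...,2]>60); m=cv2.morphologyEx(m.astype(np.uint8),cv2.MORPH_CLOSE,np.ones((15,15)))
    yy,xx=np.nonzero(m); r=cv2.minAreaRect(np.c_[xx+x,yy+y].astype(np.float32)); print(n,'brush',r, len(xx))
    c=cv2.boxPoints(r); print(plane(p,c,.032).round(4).tolist(), plane(p,[[xx.mean()+x,yy.mean()+y]],.032))
    x,y,w,h=boxc; s=im[y:y+h,x:x+w]; 
    if n=='top':
        q=np.array([[107,52],[470,85],[60,490],[428,525]])/6.+[285,125]
        print('rails',plane(p,q,.059).round(4).tolist())
        print('block',plane(p,np.array([[270,285]])/6.+[285,125],.0815).round(4))
    else:
        q=np.array([[178,38],[557,120],[48,278],[465,372]])/6.+[185,150]
        print('rails',plane(p,q,.059).round(4).tolist())
        q=np.array([[300,122],[350,130],[322,190+0],[275,182]])/6.+[185,150]
        print('block',plane(p,q,.0815).round(4).tolist())
E
```

```text
top brush ((121.9948501586914, 178.88661193847656), (37.405616760253906, 15.292506217956543), 68.96248626708984) 568
[[0.5567, 0.4388, 0.032], [0.5701, 0.4069, 0.032], [0.4913, 0.3721, 0.032], [0.478, 0.4038, 0.032]] [[0.52387988 0.40539338 0.032     ]]
rails [[0.6297, 0.0001, 0.059], [0.6205, -0.1321, 0.059], [0.4687, 0.0132, 0.059], [0.4595, -0.1194, 0.059]]
block [[ 0.5414 -0.0588  0.0815]]
side brush ((178.77313232421875, 392.9414367675781), (21.162439346313477, 54.3378791809082), 77.90524291992188) 1102
[[0.574, 0.4118, 0.032], [0.4915, 0.3747, 0.032], [0.4737, 0.4067, 0.032], [0.5543, 0.4422, 0.032]] [[0.52361769 0.40903304 0.032     ]]
rails [[0.6188, -0.1323, 0.059], [0.4611, -0.1194, 0.059], [0.6291, 0.0015, 0.059], [0.4679, 0.0131, 0.059]]
block [[0.5518, -0.0756, 0.0815], [0.5323, -0.0756, 0.0815], [0.5347, -0.0431, 0.0815], [0.5528, -0.0434, 0.0815]]
```

```bash
cat >> h.py <<'E'
def go(target,yaw):
    "print remaining shift (cm, in tool axes at target yaw) and turn about tool y"
    o=ctrl.get_obs(); M=R.from_euler('xyz',o['orientation'],degrees=True)
    T=R.from_euler('xyz',[-90,0,yaw],degrees=True)
    d=np.array(target)-o['tool_pos']
    print('t',round(o['clock'],2),'pos',o['tool_pos'].round(4),'rpy',o['orientation'].round(2),'F',o['force'].round(1),'open',round(o['opening'],4))
    print('turn(tool rotvec deg)',np.degrees((M.inv()*T).as_rotvec()).round(2),'shift after turn cm',(T.inv().apply(d)*100).round(2))
E
python3 -m pendant '[[[0,0,0,0,-4.6,0,1],[0,0,0,0,-4.6,0,1],[-2.2,0,3.4,0,0,0,1],[-2.2,0,3.4,0,0,0,1],[-2.2,0,3.4,0,0,0,1],[-2.2,0,3.4,0,0,0,1],[-2.2,0,3.4,0,0,0,1],[-2.2,0,3.4,0,0,0,1],[-2.2,0,3.4,0,0,0,1],[-2.2,0,3.4,0,0,0,1],[-2.2,0,3.4,0,0,0,1],[-2.2,0,3.4,0,0,0,1]]]'
python3 -c "
from h import *
go([.5425,-.0595,.20],175.4)"
```

```text
clock: 1.85
tool_pos: [0.3535, 0.2972, 0.227]
orientation: [-90.1, 0.0, 175.4]
force: [1.2, 0.7, 0.9]
opening: 0.0877
t 1.85 pos [0.3535 0.2972 0.227 ] rpy [-9.0060e+01  3.0000e-02  1.7544e+02] F [1.2 0.7 0.9] open 0.0877
turn(tool rotvec deg) [ 0.06  0.04 -0.03] shift after turn cm [-21.7    2.7   34.04]
```

```bash
python3 -m pendant '[[[-2.2,0,3.4,0,0,0,1],[-2.2,0,3.4,0,0,0,1],[-2.2,0,3.4,0,0,0,1],[-2.2,0.2,3.4,0,0,0,1],[-2.2,0.2,3.4,0,0,0,1],[-2.2,0.2,3.4,0,0,0,1],[-2.2,0.2,3.4,0,0,0,1],[-2.2,0.3,3.4,0,0,0,1],[-2.1,0.3,3.4,0,0,0,1],[-2,0.3,3.4,0,0,0,1],[0,0,0,0,0,0,1],[0,0,0,0,0,0,1]]]'
python3 -c "
from h import *
go([.5425,-.0595,.061],175.4)
p=snapshot('wrist');save(p,'w1.png')"
```

```text
clock: 2.85
tool_pos: [0.5423, -0.0595, 0.2088]
orientation: [-90.0, -0.1, 175.2]
force: [-1.2, 0.2, -0.4]
opening: 0.0875
t 2.85 pos [ 0.5423 -0.0595  0.2088] rpy [-8.9970e+01 -7.0000e-02  1.7516e+02] F [-1.2  0.2 -0.4] open 0.0875
turn(tool rotvec deg) [-0.03 -0.24  0.07] shift after turn cm [-0.02 14.78 -0.  ]
```

View pics/w1.png

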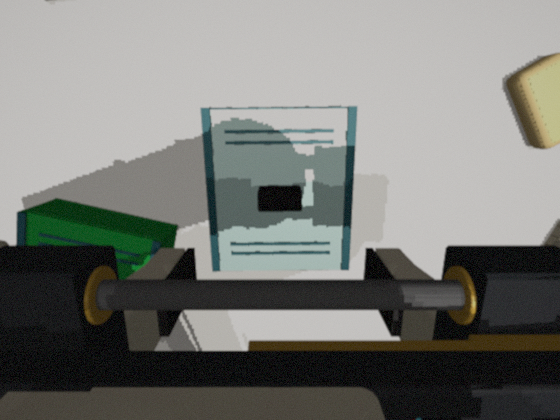

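```bash
python3 -m pendant '[[[0,3,0,0,0,0,1],[0,3,0,0,0,0,1],[0,3,0,0,0,0,1],[0,2.5,0,0,0,0,1],[0,1.8,0,0,0,0,1],[0,1,0,0,0,0,1],[0,0.4,0,0,0,0,1],[0,0,0,0,0,0,1],[0,0,0,0,0,0,0]]]'
python3 -m pendant '[[[0,0,0,0,0,0,0],[0,0,0,0,0,0,0],[0,0,0,0,0,0,0],[0,0,0,0,0,0,0],[0,0,0,0,0,0,0],[0,0,0,0,0,0,0],[0,0,0,0,0,0,0]]]'
python3 -c "
from h import *
go([.5425,-.0595,.061],175.4)
p=snapshot('wrist');save(p,'w2.png')"
```

```text
clock: 3.65
tool_pos: [0.5428, -0.0567, 0.0637]
orientation: [-90.0, 0.1, 175.5]
force: [-0.2, 0.9, 0.6]
opening: 0.0847
clock: 4.23
tool_pos: [0.5414, -0.0589, 0.0626]
orientation: [-89.9, -0.1, 175.4]
force: [-0.3, -27.0, 0.1]
opening: 0.04
t 4.23 pos [ 0.5414 -0.0589  0.0626] rpy [-8.9860e+01 -9.0000e-02  1.7543e+02] F [ -0.3 -27.    0.1] open 0.04
turn(tool rotvec deg) [-0.14  0.03  0.09] shift after turn cm [-0.12  0.16  0.05]
```

View pics/w2.png

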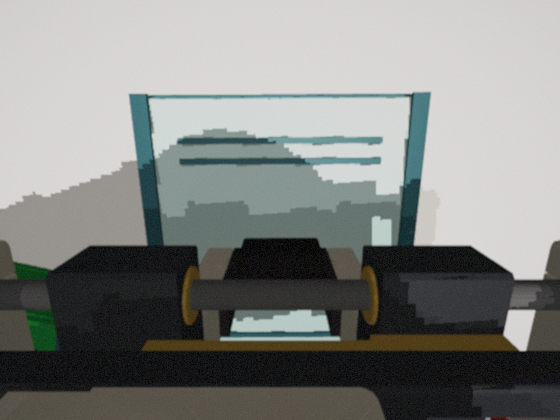

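```bash
python3 -m pendant '[[[0,0,0.05,0,0,0,0],[0,0,0.05,0,0,0,0],[0.2,0,0,0,0,0,0],[0.2,0,0,0,0,0,0],[0.2,0,0,0,0,0,0]]]'
```

```text
clock: 4.7
tool_pos: [0.536, -0.0588, 0.0626]
orientation: [-89.9, -0.0, 175.4]
force: [1.3, -7.2, 0.7]
opening: 0.0398
```

```bash
python3 -m pendant '[[[0.5,0,0,0,0,0,0],[0.8,0,0,0,0,0,0],[1,0,0,0,0,0,0],[1,0,0,0,0,0,0],[0.7,0,0,0,0,0,0],[0,0,0,0,0,0,0]]]'
```

```text
clock: 5.2
tool_pos: [0.4943, -0.0557, 0.0626]
orientation: [-89.9, -0.1, 175.4]
force: [-2.4, -7.8, 2.6]
opening: 0.0396
```

```bash
python3 -m pendant '[[[0.8,0,0,0,0,0,0],[1,0,0,0,0,0,0],[1.2,0,0,0,0,0,0],[1.2,0,0,0,0,0,0],[1.2,0,0,0,0,0,0],[1,0,0,0,0,0,0],[0.8,0,0,0,0,0,0],[0.5,0,0,0,0,0,0],[0,0,0,0,0,0,0]]]'
```

```text
clock: 5.95
tool_pos: [0.4172, -0.0499, 0.0626]
orientation: [-89.9, -0.1, 175.4]
force: [-2.5, -10.3, 4.1]
opening: 0.0398
```

```bash
python3 -m pendant '[[[0.3,0,0,0,0,0,0],[0.3,0,0,0,0,0,0],[0.2,0,0,0,0,0,0],[0.2,0,0,0,0,0,0],[0,0,0,0,0,0,0]]]'
```

```text
clock: 6.37
tool_pos: [0.408, -0.0492, 0.0626]
orientation: [-89.9, -0.1, 175.4]
force: [-0.8, -11.9, 4.3]
opening: 0.0395
```

```bash
python3 -m pendant '[[[0.15,0,0,0,0,0,0],[0.15,0,0,0,0,0,0],[0.1,0,0,0,0,0,0],[0,0,0,0,0,0,0]]]'
python3 -c "
from h import *
p=snapshot('top');save(p,'t1.png')
p=snapshot('wrist');save(p,'w3.png')"
```

```text
clock: 6.7
tool_pos: [0.4042, -0.0489, 0.0626]
orientation: [-89.9, -0.1, 175.4]
force: [-0.4, -13.1, 3.2]
opening: 0.0399
```

View pics/t1.png

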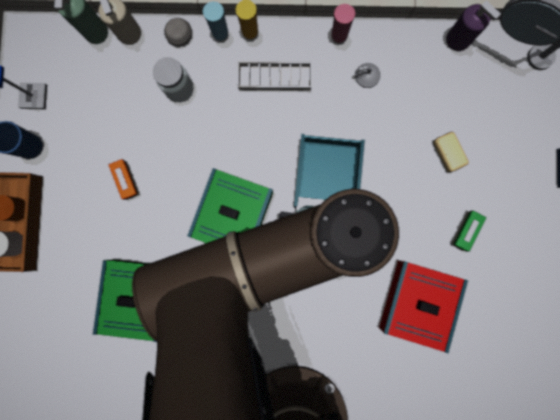

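View pics/w3.png

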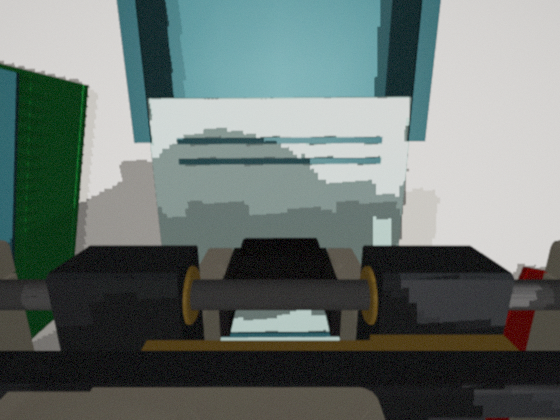

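```bash
python3 -m pendant '[[[0,0,0,0,0,0,1],[0,0,0,0,0,0,1],[0,0,0,0,0,0,1],[0,0,0,0,0,0,1],[0,-0.5,0,0,0,0,1],[0,-1.5,0,0,0,0,1],[0,-3,0,0,0,0,1],[0,-3,0,0,0,0,1],[0,-3,0,0,0,0,1],[0,-1.5,0,0,0,0,1]]]'
python3 -c "
from h import *
print(ctrl.get_obs()['joint_pos'].round(1))
go([.524,.407,.15],-156)"
```

```text
clock: 7.63
tool_pos: [0.4069, -0.047, 0.1915]
orientation: [-90.1, 0.3, 175.4]
force: [1.7, 1.2, 1.2]
opening: 0.0875
[ 21.4  -4.1 -33.8   0.1 -60.1  64. ]
t 7.63 pos [ 0.4069 -0.047   0.1915] rpy [-90.08   0.27 175.45] F [1.7 1.2 1.2] open 0.0875
turn(tool rotvec deg) [ 1.000e-02 -2.855e+01 -2.800e-01] shift after turn cm [-29.17   4.15 -36.71]
```

```bash
python3 -m pendant '[[[0,0,0,0,-7.1,0,1],[-1,0,0,0,-7.1,0,1],[-1,0,0,0,-7.1,0,1],[-1,0,0,0,-7.1,0,1],[-2.2,0,-2.9,0,0,0,1],[-2.2,0,-2.9,0,0,0,1],[-2.2,0,-2.9,0,0,0,1],[-2.2,0,-2.9,0,0,0,1],[-2.2,0,-2.9,0,0,0,1],[-2.2,0,-2.9,0,0,0,1],[-2.2,0,-2.9,0,0,0,1],[-2.2,0,-2.9,0,0,0,1]]]'
python3 -c "
from h import *
go([.524,.407,.15],-156)"
```

```text
clock: 8.63
tool_pos: [0.5022, 0.243, 0.188]
orientation: [-90.0, 0.0, -156.2]
force: [0.3, 0.2, 0.7]
opening: 0.0877
t 8.63 pos [0.5022 0.243  0.188 ] rpy [-9.0010e+01  2.0000e-02 -1.5617e+02] F [0.3 0.2 0.7] open 0.0877
turn(tool rotvec deg) [ 0.01 -0.17 -0.02] shift after turn cm [ -8.66   3.8  -14.1 ]
```

```bash
python3 -m pendant '[[[-2,0.5,-3.2,0,0,0,1],[-2,0.8,-3.2,0,0,0,1],[-2,0.8,-3.2,0,0,0,1],[-1.5,0.9,-2.4,0,0,0,1],[-1,0.8,-1.6,0,0,0,1],[0,0,0,0,0,0,1],[0,0,0,0,0,0,1]]]'
python3 -c "
from h import *
go([.524,.407,.01],-156)
p=snapshot('wrist');save(p,'w4.png')
o=ctrl.get_obs()
im=p['image'].astype(int);m=(im[...,0]-im[...,2]>60).astype(np.uint8)
m[245:]=0
n,l,s,c=cv2.connectedComponentsWithStats(m); print(s[1:6],c[1:6])
s=silhouettes(p,'brush_center'); print([(x['bbox'],x['confidence']) for x in s])
"
```

```text
clock: 9.22
tool_pos: [0.5245, 0.4004, 0.1485]
orientation: [-89.9, -0.1, -156.1]
force: [0.0, 0.1, -0.3]
opening: 0.088
t 9.22 pos [0.5245 0.4004 0.1485] rpy [-8.9950e+01 -1.1000e-01 -1.5612e+02] F [ 0.   0.1 -0.3] open 0.088
turn(tool rotvec deg) [-0.05 -0.12  0.11] shift after turn cm [-0.22 13.85 -0.63]
[[   0   86   30  141 1928]
 [ 252  152   42   93 2812]] [[ 10.22354772 135.4590249 ]
 [272.48364154 195.55903272]]
[([252.5, 152.0, 42.7, 99.3], 0.98)]
```

View pics/w4.png

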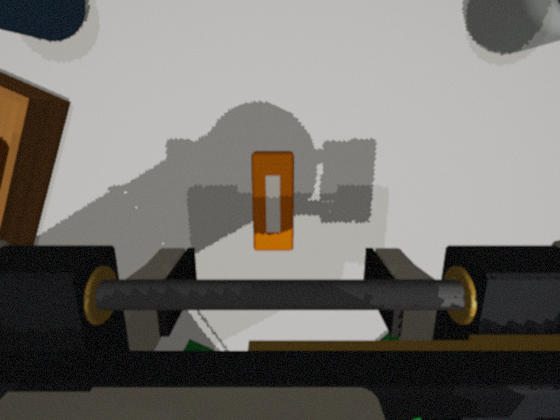

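```bash
python3 -c "
from h import *
o=ctrl.get_obs();p=snapshot('wrist')
M=R.from_euler('xyz',o['orientation'],degrees=True).as_matrix();T=np.array(p['mount'])
e=o['tool_pos']+M@T[:3,3]
for uv in [(273,151.5),(273,249),(252.5,200),(294,200),(273,200)]:
    d=M@T[:3,:3]@np.linalg.inv(p['camera_matrix'])@[uv[0],uv[1],1]
    print(e+d*(.032-e[2])/d[2])
"
```

```text
[0.56607221 0.42525415 0.032     ]
[0.48664149 0.39066308 0.032     ]
[0.52104668 0.42492995 0.032     ]
[0.5355124  0.39218977 0.032     ]
[0.52819207 0.40875783 0.032     ]
```

```bash
python3 -m pendant '[[[-0.3,3,-0.6,0,0,0,1],[0,3,0,0,0,0,1],[0,3,0,0,0,0,1],[0,2.3,0,0,0,0,1],[0,1.5,0,0,0,0,1],[0,0.8,0,0,0,0,1],[0,0.25,0,0,0,0,1],[0,0,0,0,0,0,1],[0,0,0,0,0,0,1]]]'
python3 -c "
from h import *
go([.525,.4078,.01],-156)"
```

```text
clock: 10.12
tool_pos: [0.5262, 0.4068, 0.0126]
orientation: [-90.0, 0.1, -156.2]
force: [0.2, -0.2, 1.2]
opening: 0.0874
t 10.12 pos [0.5262 0.4068 0.0126] rpy [-9.005e+01  1.100e-01 -1.562e+02] F [ 0.2 -0.2  1.2] open 0.0874
turn(tool rotvec deg) [ 0.05 -0.2  -0.11] shift after turn cm [ 0.07  0.26 -0.14]
```

```bash
python3 -m pendant '[[[0,0.3,-0.1,0,0,0,1],[0,0,0,0,0,0,0],[0,0,0,0,0,0,0],[0,0,0,0,0,0,0],[0,0,0,0,0,0,0],[0,0,0,0,0,0,0],[0,0,0,0,0,0,0],[0,0,0,0,0,0,0],[0,0,0,0,0,0,0]]]'
python3 -m pendant '[[[0,-0.5,0,0,0,0,0],[0,-1.5,0,0,0,0,0],[0,-2.5,0,0,0,0,0],[0,-3,0,0,0,0,0],[0,-3,0,0,0,0,0],[0,-3,0,0,0,0,0],[0,-2,0,0,0,0,0],[0,-0.5,0,0,0,0,0],[0,0,0,0,0,0,0],[0,0,0,0,0,0,0]]]'
python3 -c "
from h import *
go([.5546,-.06,.17],175.4)
p=snapshot('wrist');save(p,'w5.png')
p=snapshot('top');save(p,'t2.png')"
```

```text
clock: 10.87
tool_pos: [0.525, 0.4073, 0.008]
orientation: [-90.0, -0.0, -156.2]
force: [0.2, -0.1, 0.8]
opening: 0.0401
clock: 11.7
tool_pos: [0.5246, 0.407, 0.1676]
orientation: [-90.0, -0.0, -156.2]
force: [0.0, 0.0, -2.0]
opening: 0.0356
t 11.7 pos [0.5246 0.407  0.1676] rpy [-9.0010e+01 -3.0000e-02 -1.5621e+02] F [ 0.  0. -2.] open 0.0356
turn(tool rotvec deg) [1.000e-02 2.839e+01 4.000e-02] shift after turn cm [-6.73 -0.24 46.31]
```

View pics/w5.png

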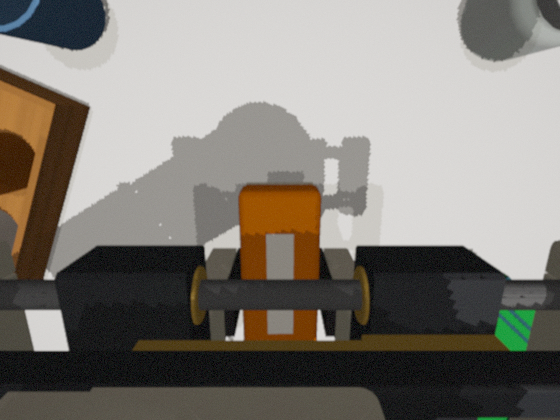

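View pics/t2.png

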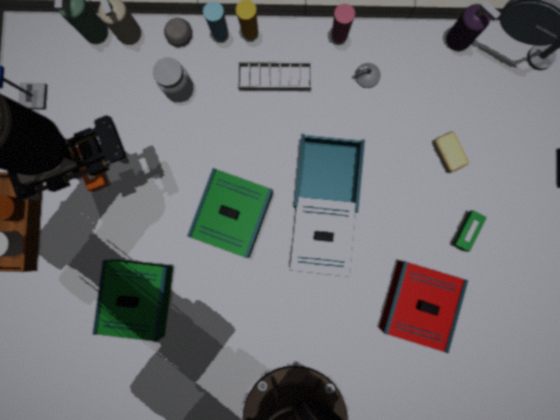

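```bash
python3 -m pendant '[[[0,0,0,0,7.1,0,0],[0,0,1,0,7.1,0,0],[0,0,1,0,7.1,0,0],[0,0,1,0,7.1,0,0],[-0.5,0,3.4,0,0,0,0],[-0.6,0,3.4,0,0,0,0],[-0.6,0,3.4,0,0,0,0],[-0.6,0,3.4,0,0,0,0],[-0.6,0,3.4,0,0,0,0],[-0.6,0,3.4,0,0,0,0],[-0.6,0,3.4,0,0,0,0],[-0.6,0,3.4,0,0,0,0]]]'
python3 -c "
from h import *
go([.5546,-.06,.17],175.4)"
```

```text
clock: 12.8
tool_pos: [0.5543, 0.101, 0.1667]
orientation: [-89.9, -0.1, 175.4]
force: [0.6, 0.2, -1.2]
opening: 0.0359
t 12.8 pos [0.5543 0.101  0.1667] rpy [-8.9930e+01 -1.2000e-01  1.7541e+02] F [ 0.6  0.2 -1.2] open 0.0359
turn(tool rotvec deg) [-0.07  0.01  0.12] shift after turn cm [-1.33 -0.33 16.05]
```

```bash
python3 -m pendant '[[[-0.2,0,3.4,0,0,0,0],[-0.3,0,3.4,0,0,0,0],[-0.3,0,3.2,0,0,0,0],[-0.3,0,2.8,0,0,0,0],[-0.2,0,1.8,0,0,0,0],[-0.05,0,0.9,0,0,0,0],[0,0,0,0,0,0,0],[0,0,0,0,0,0,0],[0,0,0,0,0,0,0]]]'
python3 -c "
from h import *
go([.5546,-.06,.015],175.4)
p=snapshot('wrist');save(p,'w6.png')
p=snapshot('side');save(p,'s6.png')"
```

```text
clock: 13.55
tool_pos: [0.556, -0.052, 0.1675]
orientation: [-90.0, -0.0, 175.4]
force: [0.2, 0.1, -0.1]
opening: 0.0359
t 13.55 pos [ 0.556  -0.052   0.1675] rpy [-8.9990e+01 -5.0000e-02  1.7542e+02] F [ 0.2  0.1 -0.1] open 0.0359
turn(tool rotvec deg) [-0.01  0.02  0.05] shift after turn cm [ 0.07 15.25  0.81]
```

View pics/w6.png

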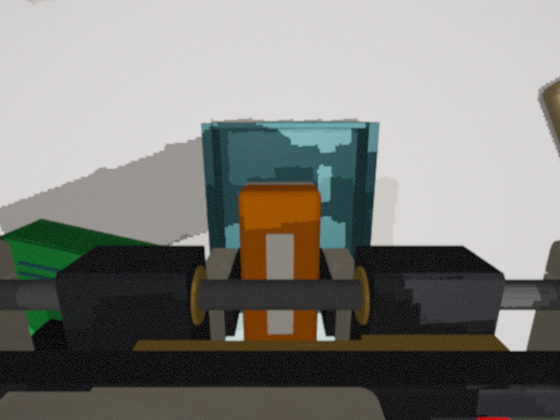

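View pics/s6.png

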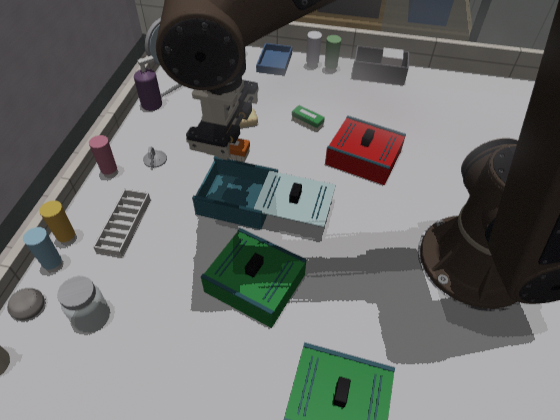

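```bash
python3 -m pendant '[[[0,0,0.5,0,0,0,0],[0,2,0.3,0,0,0,0],[0,3,0,0,0,0,0],[0,3,0,0,0,0,0],[0,2.5,0,0,0,0,0],[0,1.5,0,0,0,0,0],[0,1,0,0,0,0,0],[0,0.8,0,0,0,0,0],[0,0,0,0,0,0,0],[0,0,0,0,0,0,0]]]'
```

```text
clock: 14.48
tool_pos: [0.5559, -0.0605, 0.0305]
orientation: [-90.0, 0.0, 175.4]
force: [0.4, 1.2, -0.5]
opening: 0.0358
```

```bash
python3 -m pendant '[[[0,0.5,0,0,0,0,0],[0,0.4,0,0,0,0,0],[0,0.3,0,0,0,0,0],[0,0.2,0,0,0,0,0],[0,0.1,0,0,0,0,0],[0,0,0,0,0,0,0]]]'
```

```text
clock: 14.98
tool_pos: [0.5554, -0.0607, 0.0149]
orientation: [-90.0, -0.0, 175.4]
force: [-0.4, 0.1, -0.8]
opening: 0.0357
```

```bash
python3 -m pendant '[[[0,0.1,0,0,0,0,0],[0,0.1,0,0,0,0,0],[0,0.05,0,0,0,0,0],[0,0,0,0,0,0,0]]]'
```

```text
clock: 15.32
tool_pos: [0.5556, -0.0606, 0.0146]
orientation: [-90.0, 0.0, 175.4]
force: [-7.0, 2.5, 20.5]
opening: 0.0359
```

```bash
python3 -m pendant '[[[0,-0.15,0,0,0,0,0],[0,0,0,0,0,0,0.65],[0,0,0,0,0,0,0.65],[0,0,0,0,0,0,0.65],[0,0,0,0,0,0,0.65]]]'
python3 -m pendant '[[[0,-0.5,0,0,0,0,0.65],[0,-1,0,0,0,0,0.65],[0,-2,0,0,0,0,0.65],[0,-3,0,0,0,0,0.65],[0,-3,0,0,0,0,0.65],[0,-3,0,0,0,0,0.65],[0,-2.5,0,0,0,0,0.65],[0,0,0,0,0,0,1],[0,0,0,0,0,0,1]]]'
python3 -c "
from h import *
go([.407,-.049,.18],175.4)
p=snapshot('wrist');save(p,'w7.png')"
```

```text
clock: 15.73
tool_pos: [0.5555, -0.0606, 0.0138]
orientation: [-90.0, -0.0, 175.4]
force: [-0.2, 0.0, 0.2]
opening: 0.0548
clock: 16.48
tool_pos: [0.5565, -0.0604, 0.1668]
orientation: [-90.1, 0.3, 175.4]
force: [-0.2, 1.5, -0.4]
opening: 0.0655
t 16.48 pos [ 0.5565 -0.0604  0.1668] rpy [-90.08   0.26 175.41] F [-0.2  1.5 -0.4] open 0.0655
turn(tool rotvec deg) [ 0.08  0.01 -0.26] shift after turn cm [15.   -1.32  0.06]
```

View pics/w7.png

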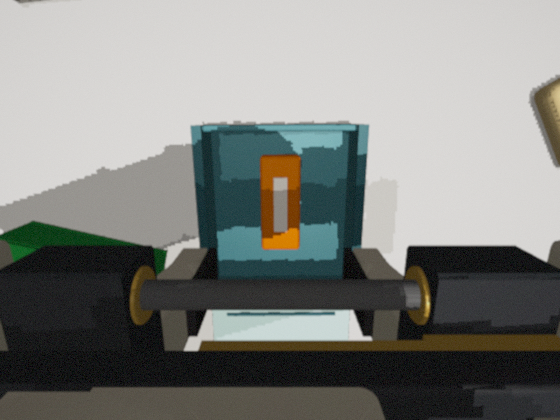

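```bash
python3 -m pendant '[[[2.5,0,0,0,0,0,1],[3.5,0,0,0,0,0,1],[3.5,0,0,0,0,0,1],[3,0,0,0,0,0,1],[1.8,0,0,0,0,0,1],[0.85,0,0.1,0,0,0,1],[0,0,0,0,0,0,1],[0,0,0,0,0,0,1],[0,0,0,0,0,0,1]]]'
python3 -c "
from h import *
go([.405,-.0495,.0626],175.4)
p=snapshot('wrist');save(p,'w8.png')"
```

```text
clock: 17.28
tool_pos: [0.4054, -0.0493, 0.164]
orientation: [-90.0, -0.0, 175.4]
force: [-0.1, -0.0, -0.5]
opening: 0.088
t 17.28 pos [ 0.4054 -0.0493  0.164 ] rpy [-89.98  -0.   175.41] F [-0.1 -0.  -0.5] open 0.088
turn(tool rotvec deg) [-0.02  0.01  0.  ] shift after turn cm [ 0.03 10.14  0.02]
```

View pics/w8.png

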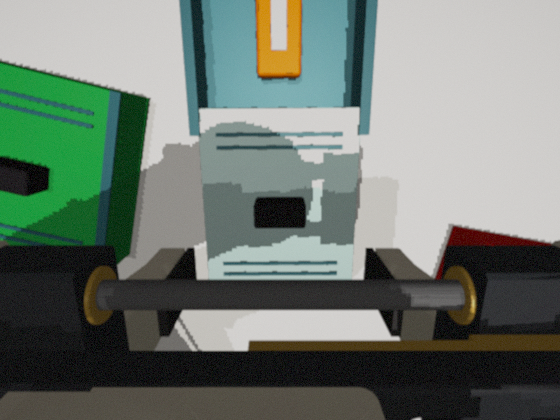

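```bash
python3 -m pendant '[[[0,2,0,0,0,0,1],[0,3,0,0,0,0,1],[0,2.5,0,0,0,0,1],[0,1.5,0,0,0,0,1],[0,0.8,0,0,0,0,1],[0,0.3,0,0,0,0,1],[0,0,0,0,0,0,1]]]'
python3 -m pendant '[[[0,0,0,0,0,0,0],[0,0,0,0,0,0,0],[0,0,0,0,0,0,0],[0,0,0,0,0,0,0],[0,0,0,0,0,0,0],[0,0,0,0,0,0,0],[0,0,0,0,0,0,0],[0,0,0,0,0,0,0],[0,0,0,0,0,0,0]]]'
```

```text
clock: 17.92
tool_pos: [0.4047, -0.0496, 0.0626]
orientation: [-90.0, -0.1, 175.4]
force: [-0.5, -0.1, 0.2]
opening: 0.0878
clock: 18.67
tool_pos: [0.4046, -0.0492, 0.0632]
orientation: [-90.0, 0.0, 175.4]
force: [-1.4, 4.0, 0.4]
opening: 0.0394
```

Gripped. Now I'll push the cover shut: 14 cm along tool -x, slowing near the end.

```bash
python3 -m pendant '[[[-0.5,0,0,0,0,0,0],[-1,0,0,0,0,0,0],[-1.3,0,0,0,0,0,0],[-1.5,0,0,0,0,0,0],[-1.5,0,0,0,0,0,0],[-1.5,0,0,0,0,0,0],[-1.5,0,0,0,0,0,0],[-1.3,0,0,0,0,0,0],[-1,0,0,0,0,0,0],[-0.8,0,0,0,0,0,0],[-0.5,0,0,0,0,0,0],[0,0,0,0,0,0,0]]]'
```

```text
clock: 19.67
tool_pos: [0.5301, -0.0585, 0.0632]
orientation: [-90.1, 0.1, 175.4]
force: [1.7, 5.9, 1.1]
opening: 0.0397
```

```bash
python3 -m pendant '[[[-0.3,0,0,0,0,0,0],[-0.3,0,0,0,0,0,0],[-0.3,0,0,0,0,0,0],[-0.2,0,0,0,0,0,0],[0,0,0,0,0,0,0]]]'
```

```text
clock: 20.08
tool_pos: [0.5401, -0.0593, 0.0632]
orientation: [-90.1, 0.1, 175.4]
force: [0.7, 6.9, 1.1]
opening: 0.0398
```

Next, small steps until the stop shows up in the force reading.

```bash
python3 -m pendant '[[[-0.15,0,0,0,0,0,0],[-0.1,0,0,0,0,0,0],[0,0,0,0,0,0,0]]]'; python3 -m pendant '[[[-0.1,0,0,0,0,0,0],[-0.1,0,0,0,0,0,0],[0,0,0,0,0,0,0]]]'
```

```text
clock: 20.33
tool_pos: [0.5423, -0.0594, 0.0632]
orientation: [-90.1, 0.1, 175.4]
force: [-1.2, 7.0, 1.4]
opening: 0.0393
clock: 20.58
tool_pos: [0.5434, -0.0595, 0.0632]
orientation: [-90.1, -0.0, 175.4]
force: [-3.0, 9.0, 5.2]
opening: 0.0394
```

```bash
python3 -m pendant '[[[-0.1,0,0,0,0,0,0],[-0.1,0,0,0,0,0,0],[0,0,0,0,0,0,0]]]'
```

```text
clock: 20.83
tool_pos: [0.5435, -0.0596, 0.0632]
orientation: [-90.1, -0.2, 175.4]
force: [-9.6, 11.9, 12.7]
opening: 0.0399
```

The tool stopped advancing and the force rose to about 10 N, so the cover is at the shut stop. I'll back off slightly, release and rise.

```bash
python3 -m pendant '[[[0.1,0,0,0,0,0,0],[0,0,0,0,0,0,1],[0,0,0,0,0,0,1],[0,0,0,0,0,0,1],[0,0,0,0,0,0,1],[0,0,0,0,0,0,1],[0,-1,0,0,0,0,1],[0,-2.5,0,0,0,0,1],[0,-3,0,0,0,0,1],[0,-3,0,0,0,0,1],[0,-3,0,0,0,0,1],[0,-2,0,0,0,0,1]]]'
python3 -m pendant '[[[0,0,-3,0,0,0,1],[0,0,-3.5,0,0,0,1],[0,0,-3.5,0,0,0,1],[0,0,-3.5,0,0,0,1],[0,0,-3.5,0,0,0,1],[0,0,-3.5,0,0,0,1],[0,0,-3.5,0,0,0,1],[0,0,-3.5,0,0,0,1],[0,0,-2,0,0,0,1],[0,0,0,0,0,0,1],[0,0,0,0,0,0,1],[0,0,0,0,0,0,1]]]'
python3 -c "
from h import *
p=snapshot('top');save(p,'t9.png')
im=p['image'].astype(int)[140:210,295:370]
m=(im.max(2)<45).astype(np.uint8)
n,l,s,c=cv2.connectedComponentsWithStats(m)
for a,b in zip(s[1:],c[1:]):
  if a[4]>50: print(a,plane(p,[b+[295,140]],.0815))
p=snapshot('side');save(p,'s9.png')
go([.5,.2,.2],175.4)"
```

```text
clock: 21.83
tool_pos: [0.5453, -0.061, 0.2121]
orientation: [-90.0, 0.2, 175.4]
force: [0.4, -0.0, 0.0]
opening: 0.0873
clock: 22.83
tool_pos: [0.5679, 0.2329, 0.2082]
orientation: [-90.0, -0.0, 175.4]
force: [0.1, 0.0, 1.0]
opening: 0.0876
[ 26  27  18  10 139] [[ 0.54325381 -0.05761727  0.0815    ]]
t 22.93 pos [0.568  0.2323 0.2084] rpy [-90.     0.   175.35] F [-0.3  0.5 -0.1] open 0.0873
turn(tool rotvec deg) [ 0.   -0.05 -0.  ] shift after turn cm [6.52 0.84 3.76]
```

View pics/t9.png

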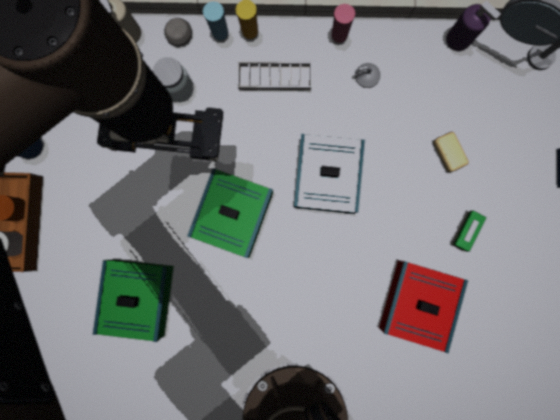

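View pics/s9.png

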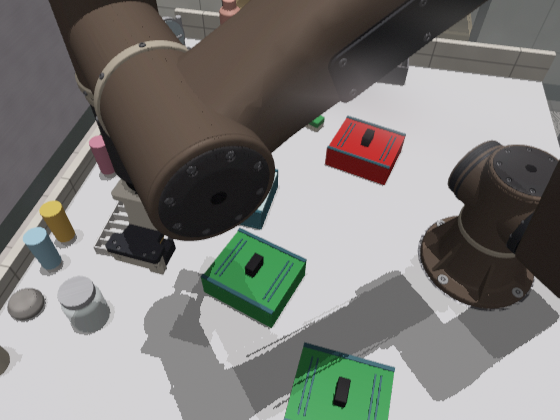

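The top view shows the cover shut, with the grip block at (330,172) over the case middle (world x 0.543). The gripper is clear and nothing else has moved, so I'm handing in.

```bash
python3 -c "
from h import *
print(ctrl.close_job())"
```

```text
the job is handed in; nothing more can be done
None
```

The job is done and handed in at about 23 s of the 69 s allowed. I slid the teal case's cover open (about 140 mm), laid the orange brush flat inside it, bristles down, and pushed the cover shut. No verdict is reported.

**Last checks**
- **Brush:** wrist pictures after release showed it flat in the case, about 10 mm from the middle. Contact force when setting it down was about 20 N. It is hidden now that the cover is shut.
- **Cover:** the tool stopped advancing at x = 0.5435 with force rising to about 10 N, which I took as the shut stop. The top picture puts the grip block at x = 0.543; I estimated the case middle at 0.5446, so within about 2 mm.
- **Robot:** clear of everything, with the gripper open.

**What disagreed**
- **Sliding direction:** the cover opened toward the robot, not roughly to its left as described. I followed the rails and confirmed the direction with a gentle pull.
- **Side force:** the first grip on the block showed a brief sideways force of about 27 N. It eased to 7–13 N after a small shift.
- **Side camera:** the arm blocked that view of the case at the end, so only the top view confirms the cover is shut.

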